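# Change over the twin rinse-water filters

### The job

The rinse water runs through the filter whose lever lies along its pipe (open); the other filter, with its lever across the pipe (shut), is on standby. Change over without ever interrupting the supply: first turn the standby filter's lever fully open to its stop, then turn the lever of the filter that was running fully shut to its stop, and only then pull that filter's white-capped cartridge straight up out of its housing and stand it upright on the floor of the steel tray, set down and not dropped. Leave the other filter's cartridge in place and do not shift the tray or the other things round about.

Things in the scene. Friction and masses are not known exactly. Their poses are not given: they have to be found in the camera images.
- duty_filter: In service at the start (lever joint 0 to 0.2, open). Fixed; origin on the worktop on the lever's vertical axis, z up. Base plate 90 wide, x -85 to +150 mm, 8 thick; 22 mm pipe along x, 50 mm up; brass ball valve at the origin; grey round housing, 68 mm across, rim 95 mm up, its axis 80 mm along +x (away from the robot). Yaw within 0.3 rad of the world's.
- duty_lever (a joint): Quarter-turn lever of duty_filter about the vertical axis at its origin. 0 = fully open stop, lever along the pipe, pointing to the unit's -x (to the robot); 1.571 = fully shut stop, across the pipe, pointing to the unit's -y (to the right). Grows anticlockwise from above. Friction about 0.25 N m (3.5 N at the grip), no spring: stays where left.
- duty_lever_grip (a point): Point at mid-height of the lever's black grip sleeve, 75 mm out from the turning axis, 112 mm above the worktop; moves with the lever; its x axis points along the lever to the turning axis. Sleeve 14 mm wide, 18 mm high (103 to 121 mm above the worktop), from 38 to 106 mm out.
- duty_cartridge: Loose strainer, about 0.2 kg, hung by its cap on the rim of duty_filter's housing. Origin: centre of its flat underside, there 20 mm above the worktop; z up. Steel cylinder 50 mm across to 70 mm, seal 52 across, white cap 66 across at 75 to 87, white grip bar 56 long (x), 14 wide (y) at 87 to 115 mm. Clear after 75 mm straight up; stands by itself.
- duty_cartridge_grip (a point): Point in the grip bar of that cartridge, on its axis, 105 mm above its underside (10 mm below the bar's top); axes as the cartridge's.
- standby_filter: On standby at the start (lever joint 1.35 to 1.57, shut). Fixed; origin on the worktop on the lever's vertical axis, z up. Base plate 90 wide, x -85 to +150 mm, 8 thick; 22 mm pipe along x, 50 mm up; brass ball valve at the origin; grey round housing, 68 mm across, rim 95 mm up, its axis 80 mm along +x (away from the robot). Yaw within 0.3 rad of the world's.
- standby_lever (a joint): Quarter-turn lever of standby_filter about the vertical axis at its origin. 0 = fully open stop, lever along the pipe, pointing to the unit's -x (to the robot); 1.571 = fully shut stop, across the pipe, pointing to the unit's -y (to the right). Grows anticlockwise from above. Friction about 0.25 N m (3.5 N at the grip), no spring: stays where left.
- standby_lever_grip (a point): Point at mid-height of the lever's black grip sleeve, 75 mm out from the turning axis, 112 mm above the worktop; moves with the lever; its x axis points along the lever to the turning axis. Sleeve 14 mm wide, 18 mm high (103 to 121 mm above the worktop), from 38 to 106 mm out.
- standby_cartridge: Loose strainer, about 0.2 kg, hung by its cap on the rim of standby_filter's housing. Origin: centre of its flat underside, there 20 mm above the worktop; z up. Steel cylinder 50 mm across to 70 mm, seal 52 across, white cap 66 across at 75 to 87, white grip bar 56 long (x), 14 wide (y) at 87 to 115 mm. Clear after 75 mm straight up; stands by itself.
- standby_cartridge_grip (a point): Point in the grip bar of that cartridge, on its axis, 105 mm above its underside (10 mm below the bar's top); axes as the cartridge's.
- steel_tray: Empty open steel tray, loose, 130 (its x) x 260 (its y) x 23 mm, 0.55 kg; flat inner floor 108 x 238 mm, 2 mm above the worktop; walls 20 mm high. Origin: centre of its underside.
- kidney_dish: Bystander: steel kidney dish 97 x 183 x 32 mm on the worktop, loose. Origin: centre of its underside.
- tape_roll: Bystander: flat roll of beige tape 96 mm across, 25 mm high, loose. Origin: centre of its underside.
- small_cassette: Bystander: closed small box 60 x 120 x 22 mm, loose. Origin: centre of its underside.
- duty_socket (a point): Centre of the mouth of duty_filter's housing, at rim height (95 mm above the worktop).
Mind the look-alikes: they are no part of the job. What is shaped like the duty_cartridge but blue or red is not meant.

How it is judged:
By the outcome, as a careful person would: the job done as asked, in the order asked, and still so for the second after the job is handed in, with the robot touching nothing.
It also fails if it takes over 72 s, if anything falls off the work surface, if the arm or the gripper's body presses on something with over 40 N, if the wrist force passes 120 N, or if a joint passes its speed limit or range.

### The arm

A 6-joint arm with a two-finger parallel gripper is mounted at the origin on a cart in front of the work surface, level with it; the furniture and walls round the work are solid. World frame = base frame: x ahead of the robot, y to its left, z up, the work surface at z = 0. Lengths are in mm, angles in degrees, forces in N, time in s.
With the tool pointing down it reaches from about 350 to 850 mm from the base axis. Payload 8.1 kg.
Tool frame: the origin (TCP) lies at the very end of the fingers, on their centre line; the grasp point (between the pads) lies 19 mm behind it (r.grasp_offset is the distance from the TCP to the grasp point, in mm); z points along the fingers, y is the line along which they close (so a half turn about z gives the same grasp; the last joint's range is limited). The gripper opens to 85 mm and grips with 20 to 120 N. Pads are 22 mm wide; open, the fingers measure 114 mm over their backs; the gripper's body (76 mm by 85 mm) begins 54 mm behind the grasp point. The pads swing forward as they close: fully open they stand 13 mm farther back than shut.
Start: joints at [-75.997, 7.471, 85.268, -0, 87.261, -4.893], TCP at [194.332, -567.662, 231.292] pointing down, gripper open.
Joint ranges: [-169.43, 169.43], [-51.17, 129.36], [1.28, 143.12], [-76.62, 256.62], [0, 156.53], [-152.29, 152.29]. Speed limits (degrees/s): [136.94, 136.94, 159.86, 180, 180, 180].

### API

Orientations are given as [roll, pitch, yaw] about the fixed x, y, z axes, in that order (R = Rz(yaw) Ry(pitch) Rx(roll)).
In Python, from bench import r gives the robot as it stands.
- The arm moves only by the tool carry_out, never from a script. Its argument "commands" is a list of rows, each an object with "jaw": the finger opening in m, from 0 to 0.0854; "translation": the shift along the tool's x, y, z in m, a list of three; "spin": the turn about the tool's z in rad. A call has exactly 8 rows; each row shifts and turns the commanded pose from where the row before left it, along the tool's axes as they then stand; what a row does not reach is not made up. A row lasts 1/12 s, in which the tool goes at most 41.7 mm and 7.16 degrees, less where a joint would pass 70% of its speed; a pose out of reach is approached as far as the arm can. A call is refused whole if a number of a shift passes 0.0417 or a number of a turn 0.125, either way. A call with a gripper value outside its range is refused whole. The fingers move at their own pace and stop on an object; "squeeze" is the grip in N (left out, the last holds). Time passes only in rows, so rows that do not move let the fingers close, or fill a call up. It gives the time, the measured TCP pose, the force, the opening and the grip force at its end, in the units of the state.
- r.sense(): the state, without advancing time (a new reading comes with each control period).
- r.snapshot(name): name is "scene" or "top" or "wrist"; returns a dict with "pixels" (400x640x3 uint8, blue, green, red), "K" (3x3 intrinsics, pixels), "dist_coeffs" ([k1, k2, p1, p2, k3] as OpenCV has them; the pictures are not rectified), "extrinsics" (4x4, takes a point from camera to world coordinates). Camera axes: x right, y down, z forward; pixel columns grow to the right and rows downward; lengths in mm; the calibration is good to about 2 mm. A picture is of the moment at which its call begins. There is no depth.
- r.hand_in(): hands the job in; it is judged then, once.
Trained networks look in a picture, given as the dict that the camera call returned (one of the last four; its "shot" number tells which), for a name from the list of things; names that differ only in an ending like _2 or _b are one class to them, and where a whole thing is asked for, a point or a joint stands for the part that bears it (a point fixed in the world has none). Each returns a list of dicts, best first, with "score" (0 to 1); they miss things now and then, are a little off and sometimes report something else, mostly with a low value. They report only what shows in the picture. A call takes as long as a camera call. They do not tell look-alikes from the thing itself.
- r.spot_in(picture, target): "xy" ([column, row] in pixels, amid what is visible of it).
- r.regions_of(picture, target): "pixels" (400x640 bool, what is visible of it) and "xy" ([column, row] in pixels, amid what is visible of it).
- r.landmark_of(picture, target): "xy" ([column, row] in pixels: a listed point, or the origin of a listed thing).
The state is a dict: "time": time; "joint_pos": joint angles; "qd": joint speeds; "joint_efforts": joint torques, N m; "tool_pos": TCP position; "tcp_rot": TCP orientation; "ft_force": force on the tool from outside, world axes, zero at the start; "wrist_torque": the same for the moment, N m; "finger_gap": finger opening in mm; "grip_force": force on a finger pad.
Only numpy, scipy, OpenCV 4.12 (cv2) and the standard library are available. Lean on these libraries where they do the work, as an engineer would, in place of code of your own. Each camera call takes 0.05 s, during which the arm holds its last target. There are 200 camera calls.

## Working session

There is one attempt and no reset: what is moved stays moved. The work goes in short steps, Python scripts to look and compute and a tool call to move; the robot and the scene stay as the last step left them, time stands still between calls to the robot, and variables do not carry over. Pictures are saved under pics/ and viewed, at most 10 in all, crops included, and the job is handed in when it is done.

Besides the shell and the picture viewer there is one more tool, called after "Call:" as name(argument=value, ...), one argument or row to a line, values as JSON. carry_out: Moves the arm, as the interface text tells. Its arguments: {"type":"object","properties":{"commands":{"type":"array","items":{"type":"object","properties":{"jaw":{"type":"number"},"translation":{"type":"array","items":{"type":"number"}},"spin":{"type":"number"}}}},"squeeze":{"type":"number"}},"required":["commands"]}

```bash
mkdir -p pics; ls; cat > h.py <<'E'
import numpy as np, cv2
from bench import r
def ray(p,xy):
    u=cv2.undistortPoints(np.array([[xy]],float),np.array(p["K"],float),np.array(p["dist_coeffs"],float))[0,0]
    T=np.array(p["extrinsics"]);return T[:3,3],T[:3,:3]@np.array([u[0],u[1],1])
def at(p,xy,z):
    o,d=ray(p,xy);return (o+d*(z-o[2])/d[2])[:2].round(1)
def proj(p,X):
    T=np.linalg.inv(np.array(p["extrinsics"]));rv=cv2.Rodrigues(T[:3,:3])[0]
    return cv2.projectPoints(np.array(X,float).reshape(-1,1,3),rv,T[:3,3],np.array(p["K"],float),np.array(p["dist_coeffs"],float))[0][:,0]
Z={"duty_lever_grip":112,"standby_lever_grip":112,"duty_filter":0,"standby_filter":0,"duty_cartridge_grip":125,"standby_cartridge_grip":125,"duty_socket":95,"steel_tray":0}
E
cat > a.py <<'E'
from h import *
for n in("top","scene"):
    p=r.snapshot(n);cv2.imwrite(f"pics/{n}0.png",p["pixels"])
    print(n,np.array(p["extrinsics"])[:3,3].round())
    for t,z in Z.items():
        print(t,[(np.round(d["xy"]).tolist(),at(p,d["xy"],z).tolist(),round(d["score"],2)) for d in r.landmark_of(p,t)[:4]])
E
python3 a.py
```

```text
pics
top [ 359.    2. 1280.]
duty_lever_grip [([237.0, 168.0], [601.3, 242.9], 0.62), ([228.0, 214.0], [467.1, 267.7], 0.55), ([348.0, 115.0], [758.4, -87.9], 0.33)]
standby_lever_grip [([348.0, 197.0], [513.2, -80.4], 0.56)]
duty_filter [([235.0, 198.0], [527.5, 271.5], 0.71), ([224.0, 163.0], [641.8, 309.3], 0.26)]
standby_filter [([323.0, 198.0], [523.9, -10.1], 0.97), ([236.0, 194.0], [538.4, 268.9], 0.38)]
duty_cartridge_grip [([268.0, 159.0], [622.8, 148.7], 0.75), ([282.0, 196.0], [516.1, 108.1], 0.69), ([370.0, 244.0], [376.8, -139.7], 0.64), ([226.0, 159.0], [625.2, 273.7], 0.61)]
standby_cartridge_grip [([327.0, 167.0], [599.4, -21.8], 0.97)]
duty_socket [([228.0, 166.0], [611.8, 273.6], 0.67), ([282.0, 127.0], [730.3, 113.5], 0.47)]
steel_tray [([398.0, 171.0], [608.9, -250.2], 0.98), ([235.0, 199.0], [523.9, 269.6], 0.72)]
scene [-199.  765.  866.]
duty_lever_grip [([264.0, 249.0], [473.0, 263.7], 0.65)]
standby_lever_grip [([347.0, 183.0], [518.2, -93.8], 0.71)]
duty_filter [([250.0, 269.0], [539.8, 268.3], 0.8)]
standby_filter [([329.0, 223.0], [518.5, -20.4], 0.96)]
duty_cartridge_grip [([298.0, 213.0], [505.0, 117.7], 0.97), ([229.0, 220.0], [613.9, 264.4], 0.92), ([339.0, 293.0], [237.9, 251.5], 0.81), ([259.0, 200.0], [623.3, 154.1], 0.78)]
standby_cartridge_grip [([306.0, 176.0], [618.3, -23.5], 0.71)]
duty_socket [([226.0, 233.0], [607.6, 281.5], 0.92)]
steel_tray [([351.0, 181.0], [620.7, -238.7], 0.64)]
```

```bash
python3 -c "
import cv2
t=cv2.imread('pics/top0.png')[90:280,180:460];s=cv2.imread('pics/scene0.png')[130:330,180:440]
cv2.imwrite('pics/c.png',cv2.resize(t,(798,541),interpolation=3));cv2.imwrite('pics/d.png',cv2.resize(s,(780,600),interpolation=3))"
```

```text
(no output)
```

View pics/c.png

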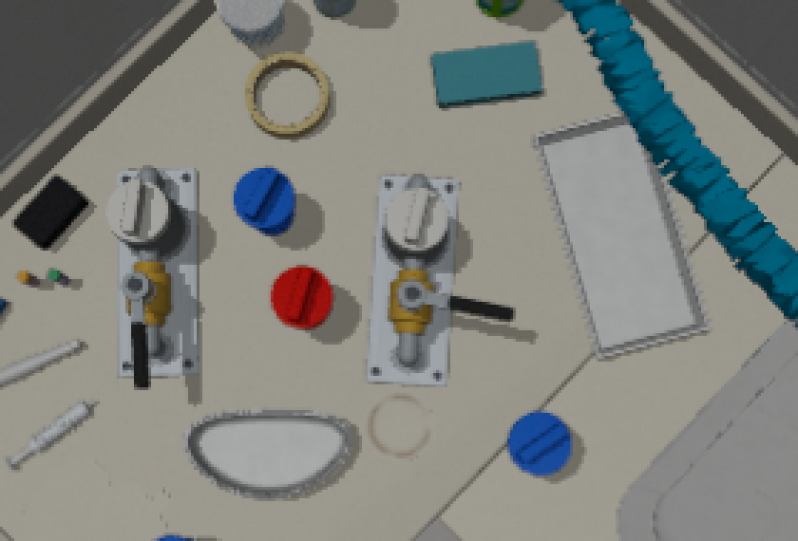

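View pics/d.png

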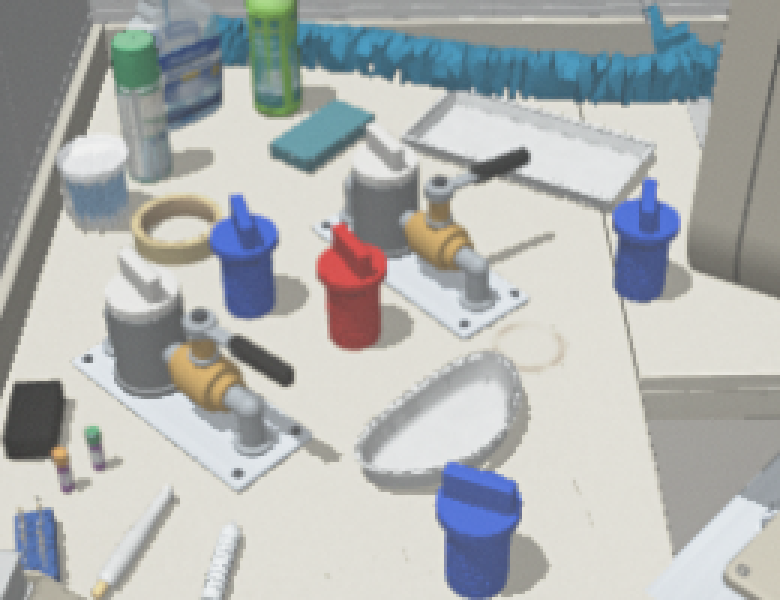

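The duty filter is on the left with its pivot at crop (137,286) and its lever towards the robot. The standby filter is in the middle with its pivot at (411,293) and its lever to the right. The tray is at about (622,238), and the red and blue look-alikes stand around them. I'll move above the standby filter for a close wrist view.

```bash
cat >> h.py <<'E'
from scipy.spatial.transform import Rotation as Ro
def st():
    s=r.sense();return s,np.array(s["tool_pos"]),Ro.from_euler("xyz",s["tcp_rot"],degrees=True)
def go(x,y,z):
    s,p,R=st();d=R.inv().apply(np.array([x,y,z])-p)/1000
    print("t",round(s["time"],2),"pos",p.round(1),"rpy",np.round(s["tcp_rot"],2),"F",np.round(s["ft_force"],1),"gap",s["finger_gap"],"shift",d.round(4))
E
python3 -c "
from h import *
s=st()[0];go(470,-40,380);print(st()[2].as_matrix().round(3))
p=r.snapshot('wrist');T=np.array(p['extrinsics']);print((st()[2].inv().apply(T[:3,3]-st()[1])).round(),p['K'])"
```

```text
t 0.9 pos [ 194.4 -567.7  231.3] rpy [180.   -0.   18.9] F [ 0.3 -0.5 -0.5] gap 85.63891146113883 shift [ 0.4317 -0.41   -0.1487]
[[ 0.946  0.324  0.   ]
 [ 0.324 -0.946 -0.   ]
 [ 0.     0.    -1.   ]]
[  74.   -0. -142.] [[288.39355824   0.         321.88714811]
 [  0.         288.39355824 205.80902916]
 [  0.           0.           1.        ]]
```

Call:
carry_out(
  commands=[
    {"translation": [0.027,-0.026,-0.01]},
    {"translation": [0.027,-0.026,-0.01]},
    {"translation": [0.027,-0.026,-0.01]},
    {"translation": [0.027,-0.026,-0.01]},
    {"translation": [0.027,-0.026,-0.01]},
    {"translation": [0.027,-0.026,-0.01]},
    {"translation": [0.027,-0.026,-0.01]},
    {"translation": [0.027,-0.026,-0.01]},
  ],
)

```text
invalid input
```

Call:
carry_out(
  commands=[
    {"translation": [0.027,-0.026,-0.01]},
    {"translation": [0.027,-0.026,-0.01]},
    {"translation": [0.027,-0.026,-0.01]},
    {"translation": [0.027,-0.026,-0.01]},
    {"translation": [0.027,-0.026,-0.01]},
    {"translation": [0.027,-0.026,-0.01]},
    {"translation": [0.027,-0.026,-0.01]},
    {"translation": [0,0,0],"jaw": 0.03},
  ],
)

```text
invalid input
```

```bash
cat > b.py <<'E'
from h import *
import sys
go(470,-40,380)
p=r.snapshot("wrist");cv2.imwrite(f"pics/{sys.argv[1]}.png",p["pixels"])
for t,z in Z.items():
    print(t,[(np.round(d["xy"]).tolist(),at(p,d["xy"],z).tolist(),round(d["score"],2)) for d in r.landmark_of(p,t)[:4]])
E
python3 b.py w1
```

```text
t 0.95 pos [ 194.4 -567.7  231.3] rpy [180.   -0.   18.9] F [-0.5  0.1  0.4] gap 85.43433680408731 shift [ 0.4317 -0.4099 -0.1487]
duty_lever_grip []
standby_lever_grip []
duty_filter []
standby_filter []
duty_cartridge_grip []
standby_cartridge_grip []
duty_socket []
steel_tray []
```

View pics/w1.png

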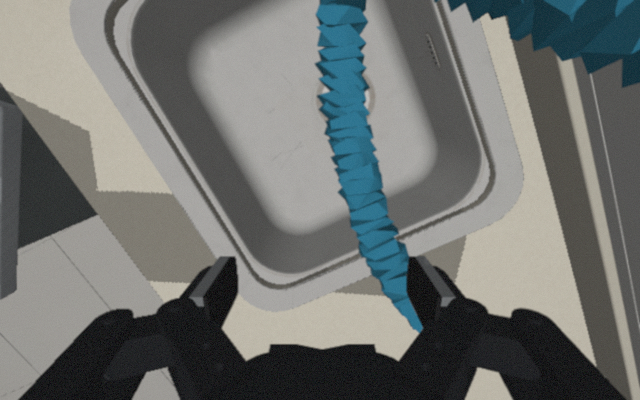

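The picture shows the sink and hose below the start pose, because the moves were refused. I'll send rows with all the fields filled in.

Call:
carry_out(
  commands=[
    {"jaw": 0.085,"spin": 0,"translation": [0.027,-0.026,-0.01]},
    {"jaw": 0.085,"spin": 0,"translation": [0.027,-0.026,-0.01]},
    {"jaw": 0.085,"spin": 0,"translation": [0.027,-0.026,-0.01]},
    {"jaw": 0.085,"spin": 0,"translation": [0.027,-0.026,-0.01]},
    {"jaw": 0.085,"spin": 0,"translation": [0.027,-0.026,-0.01]},
    {"jaw": 0.085,"spin": 0,"translation": [0.027,-0.026,-0.01]},
    {"jaw": 0.085,"spin": 0,"translation": [0.027,-0.026,-0.01]},
    {"jaw": 0.085,"spin": 0,"translation": [0.027,-0.026,-0.01]},
  ],
)

```text
time: 2.07
tool_pos: [331.7, -299.3, 312.0]
tcp_rot: [180.0, -0.0, 18.9]
ft_force: [0.5, 0.3, -0.1]
finger_gap: 84.9
grip_force: 0.0
```

Call:
carry_out(
  commands=[
    {"jaw": 0.03,"spin": 0,"translation": [0.027,-0.026,-0.01]},
    {"jaw": 0.03,"spin": 0,"translation": [0.027,-0.026,-0.01]},
    {"jaw": 0.03,"spin": 0,"translation": [0.027,-0.026,-0.01]},
    {"jaw": 0.03,"spin": 0,"translation": [0.027,-0.026,-0.01]},
    {"jaw": 0.03,"spin": 0,"translation": [0.027,-0.026,-0.01]},
    {"jaw": 0.03,"spin": 0,"translation": [0.027,-0.026,-0.01]},
    {"jaw": 0.03,"spin": 0,"translation": [0.027,-0.026,-0.01]},
    {"jaw": 0.03,"spin": 0,"translation": [0,0,0]},
  ],
)

```text
time: 2.73
tool_pos: [453.5, -62.1, 383.5]
tcp_rot: [-180.0, -0.2, 19.2]
ft_force: [0.0, -0.1, -0.3]
finger_gap: 30.2
grip_force: 0.0
```

```bash
python3 b.py w2
```

```text
t 2.73 pos [453.5 -62.1 383.5] rpy [-179.98   -0.24   19.24] F [ 0.  -0.1 -0.3] gap 30.16604873583066 shift [ 0.0229 -0.0155  0.0036]
duty_lever_grip [([98.0, 86.0], [466.0, 261.0], 0.88)]
standby_lever_grip [([327.0, 63.0], [592.6, -20.5], 0.16)]
duty_filter [([150.0, 45.0], [542.5, 269.2], 0.62)]
standby_filter [([306.0, 115.0], [521.6, -8.5], 0.94)]
duty_cartridge_grip [([102.0, 230.0], [266.0, 220.9], 0.67), ([354.0, 236.0], [381.5, -138.8], 0.57)]
standby_cartridge_grip [([330.0, 52.0], [604.1, -20.5], 0.98)]
duty_socket []
steel_tray [([449.0, 118.0], [600.4, -245.7], 0.92), ([329.0, 51.0], [629.7, -12.2], 0.22)]
```

View pics/w2.png

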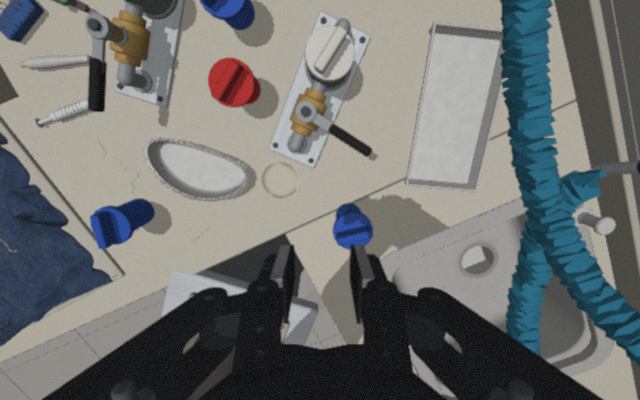

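The standby pivot is at (308,110) with its lever tip at (374,154). The plate corners are (322,13), (370,41), (314,166) and (270,147). The tray runs from (432,22) to (474,188), and part of the hose lies near or above its right edge.

```bash
cat > f.py <<'E'
from h import *
p=r.snapshot("wrist");t=r.snapshot("top")
c=[at(p,q,8) for q in [(322,13),(370,41),(314,166),(270,147)]];print("sb plate",c)
print("sb pivot",at(p,(308,110),118),"tip",at(p,(374,154),112))
tp=lambda u,v:(u/2.85+180,v/2.847+90)
print("top sb plate",[at(t,tp(*q),8) for q in [(382,177),(459,181),(449,384),(367,381)]],"pivot",at(t,tp(411,293),118),"tip",at(t,tp(512,314),112),at(t,tp(327*2.85-513,0),0) is None)
print("top du plate",[at(t,tp(*q),8) for q in [(118,170),(198,168),(200,377),(118,378)]],"pivot",at(t,tp(137,286),118),"tip",at(t,tp(141,386),112))
print("w du pivot",at(p,(97,26),118),"tip",at(p,(96,109),112))
print("tray w",[at(p,q,22) for q in [(432,22),(474,188),(408,182)]],"top",[at(t,tp(*q),22) for q in [(536,137),(602,355),(705,325)]])
E
python3 f.py
```

```text
sb plate [array([670.9,   6.2]), array([658.5, -78.9]), array([439.5, -57.3]), array([446.4,  26.5])]
sb pivot [525.6 -23.4] tip [ 499.4 -129.7]
top sb plate [array([671.7,  17.1]), array([666.2, -69.4]), array([438.1, -54.6]), array([442.2,  35.3])] pivot [523.8 -12.7] tip [ 502.1 -115.1] False
top du plate [array([683.3, 315.9]), array([684.5, 225. ]), array([448.1, 219.2]), array([447.6, 310.1])] pivot [533.6 266.2] tip [432.1 261.3]
w du pivot [536.5 257.1] tip [434.6 251.3]
tray w [array([ 710. , -158.3]), array([ 496.6, -340.2]), array([ 468.4, -223.7])] top [array([ 712.5, -155.7]), array([ 467.2, -221.1]), array([ 499. , -335.2])]
```

Call:
carry_out(
  commands=[
    {"jaw": 0.03,"spin": -0.12,"translation": [0,0,0.022]},
    {"jaw": 0.03,"spin": -0.12,"translation": [0,0,0.022]},
    {"jaw": 0.03,"spin": -0.12,"translation": [0,0,0.022]},
    {"jaw": 0.03,"spin": -0.12,"translation": [0,0,0.022]},
    {"jaw": 0.03,"spin": -0.12,"translation": [0,0,0.022]},
    {"jaw": 0.03,"spin": -0.12,"translation": [0,0,0.022]},
    {"jaw": 0.03,"spin": -0.12,"translation": [0,0,0.022]},
    {"jaw": 0.03,"spin": -0.12,"translation": [0,0,0.022]},
  ],
)

```text
time: 3.95
tool_pos: [451.0, -67.9, 204.3]
tcp_rot: [180.0, 0.0, 74.2]
ft_force: [0.3, -0.2, 0.1]
finger_gap: 30.0
grip_force: 0.0
```

```bash
python3 -c "
from h import *
go(508,-84,200)"
```

```text
t 3.95 pos [451.  -67.9 204.3] rpy [179.99   0.    74.2 ] F [ 0.3 -0.2  0.1] gap 30.021095866106258 shift [0.     0.0592 0.0043]
```

Call:
carry_out(
  commands=[
    {"jaw": 0.03,"spin": -0.05,"translation": [0,0.02,0]},
    {"jaw": 0.03,"spin": 0,"translation": [0,0.02,0]},
    {"jaw": 0.03,"spin": 0,"translation": [0,0.02,0]},
    {"jaw": 0.03,"spin": 0,"translation": [0,0,0]},
    {"jaw": 0.03,"spin": 0,"translation": [0,0,0]},
    {"jaw": 0.03,"spin": 0,"translation": [0,0,0]},
    {"jaw": 0.03,"spin": 0,"translation": [0,0,0]},
    {"jaw": 0.03,"spin": 0,"translation": [0,0,0]},
  ],
)

```text
time: 4.62
tool_pos: [508.9, -82.2, 205.5]
tcp_rot: [180.0, -0.0, 76.8]
ft_force: [-0.9, -0.2, -0.0]
finger_gap: 29.8
grip_force: 0.0
```

```bash
python3 b.py w3; python3 -c "
from h import *
p=r.snapshot('wrist')
for t in ('standby_lever','standby_filter'):
    for d in r.regions_of(p,t)[:2]:
        m=d['pixels'];ys,xs=np.nonzero(m);print(t,d['score'],xs.min(),xs.max(),ys.min(),ys.max(),m.sum())
"
```

```text
t 4.62 pos [508.9 -82.2 205.5] rpy [179.99  -0.    76.76] F [-0.9 -0.2 -0. ] gap 29.804638929369304 shift [ 0.0321 -0.0475 -0.1745]
duty_lever_grip []
standby_lever_grip [([323.0, 214.0], [508.9, -86.4], 0.67)]
duty_filter []
standby_filter [([321.0, 123.0], [524.0, -14.8], 0.58), ([431.0, 110.0], [650.6, -28.9], 0.22)]
duty_cartridge_grip [([200.0, 294.0], [386.3, -130.5], 0.94)]
standby_cartridge_grip [([430.0, 104.0], [605.6, -17.7], 0.61)]
duty_socket []
steel_tray [([419.0, 284.0], [606.5, -252.3], 0.58)]
standby_lever 0.79 303 339 103 248 2944
standby_lever 0.16 243 465 57 248 12995
standby_filter 0.57 242 455 58 248 12776
```

View pics/w3.png

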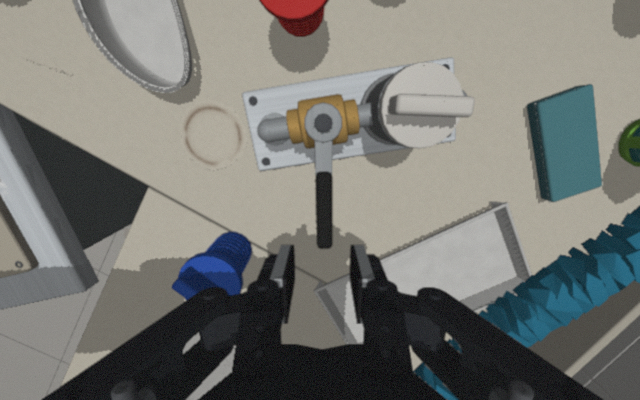

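Directly above now: the pivot is at (323,122), the grip centre at (323,210) and the tip at (324,247), so the lever lies along the tool's x axis. The fingers straddle its line.

```bash
python3 -c "
from h import *
p=r.snapshot('wrist')
print('pivot',at(p,(323,122),120),'grip ends',at(p,(323,174),112),at(p,(324,247),112))
print('plate',[at(p,q,8) for q in [(245,93),(453,58),(262,170)]])
g=at(p,(323,212),112);go(*g,98)"
```

```text
pivot [526.9 -12.7] grip ends [517.6 -53. ] [ 503.4 -117.3]
plate [array([450.5,  35.7]), array([677.7,  18.6]), array([444.3, -50.7])]
t 5.27 pos [509.3 -82.2 205.3] rpy [-179.99    0.     76.77] F [ 0.4  0.6 -0.4] gap 29.985930763696835 shift [-0.0026  0.0013  0.1073]
```

Call:
carry_out(
  commands=[
    {"jaw": 0.03,"spin": 0,"translation": [-0.002,0.001,0.016]},
    {"jaw": 0.03,"spin": 0,"translation": [-0.001,0,0.016]},
    {"jaw": 0.03,"spin": 0,"translation": [0,0,0.016]},
    {"jaw": 0.03,"spin": 0,"translation": [0,0,0.016]},
    {"jaw": 0.03,"spin": 0,"translation": [0,0,0.016]},
    {"jaw": 0.03,"spin": 0,"translation": [0,0,0.016]},
    {"jaw": 0.022,"spin": 0,"translation": [0,0,0.014]},
    {"jaw": 0.022,"spin": 0,"translation": [0,0,0]},
  ],
)

```text
time: 5.93
tool_pos: [507.4, -84.8, 91.9]
tcp_rot: [-179.7, -0.0, 76.8]
ft_force: [-0.8, 0.3, -1.3]
finger_gap: 22.1
grip_force: 0.0
```

```bash
python3 -c "
from h import *
go(508.5,-85,95)"
```

```text
t 5.93 pos [507.4 -84.8  91.9] rpy [-1.7969e+02 -1.0000e-02  7.6760e+01] F [-0.8  0.3 -1.3] gap 22.12150509937937 shift [ 0.0001  0.0011 -0.0031]
```

Call:
carry_out(
  commands=[
    {"jaw": 0.022,"spin": 0.11,"translation": [0.0004,-0.0082,0]},
    {"jaw": 0.022,"spin": 0.11,"translation": [0.0004,-0.0082,0]},
    {"jaw": 0.022,"spin": 0.11,"translation": [0.0004,-0.0082,0]},
    {"jaw": 0.022,"spin": 0.11,"translation": [0.0004,-0.0082,0]},
    {"jaw": 0.022,"spin": 0.11,"translation": [0.0004,-0.0082,0]},
    {"jaw": 0.022,"spin": 0.11,"translation": [0.0004,-0.0082,0]},
    {"jaw": 0.022,"spin": 0.11,"translation": [0.0004,-0.0082,0]},
    {"jaw": 0.022,"spin": 0.11,"translation": [0.0004,-0.0082,0]},
  ],
)

```text
time: 6.6
tool_pos: [460.0, -46.7, 96.3]
tcp_rot: [179.9, -0.0, 26.0]
ft_force: [1.1, -4.0, -1.8]
finger_gap: 21.4
grip_force: 1.9
```

```bash
cat > arc.py <<'E'
from h import *
import sys
cx,cy=map(float,sys.argv[1:3]);s,p,R=st();v=p[:2]-[cx,cy]
print("r",np.hypot(*v).round(1),"lever dir+180",np.degrees(np.arctan2(-v[1],-v[0])).round(1),"yaw",s["tcp_rot"][2]);go(*p)
E
python3 arc.py 525.5 -12.3
```

```text
r 74.0 lever dir+180 27.7 yaw 26.015024018304274
t 6.6 pos [460.  -46.7  96.3] rpy [ 1.7989e+02 -4.0000e-02  2.6020e+01] F [ 1.1 -4.  -1.8] gap 21.39841018767676 shift [0. 0. 0.]
```

Call:
carry_out(
  commands=[
    {"jaw": 0.022,"spin": 0.1,"translation": [0.0003,-0.0075,0]},
    {"jaw": 0.022,"spin": 0.1,"translation": [0.0003,-0.0075,0]},
    {"jaw": 0.022,"spin": 0.1,"translation": [0.0003,-0.0075,0]},
    {"jaw": 0.022,"spin": 0.1,"translation": [0.0003,-0.0075,0]},
    {"jaw": 0.022,"spin": 0.1,"translation": [0.0003,-0.0075,0]},
    {"jaw": 0.022,"spin": 0.04,"translation": [0,-0.003,0]},
    {"jaw": 0.022,"spin": 0.02,"translation": [0,-0.0015,0]},
    {"jaw": 0.022,"spin": 0,"translation": [0,-0.001,0]},
  ],
)

```text
time: 7.27
tool_pos: [452.2, -4.6, 96.2]
tcp_rot: [180.0, -0.0, -5.7]
ft_force: [-1.5, -3.9, 2.3]
finger_gap: 22.1
grip_force: 1.6
```

```bash
python3 arc.py 525.5 -12.3
```

```text
r 73.7 lever dir+180 -6.0 yaw -5.7317751330415545
t 7.27 pos [452.2  -4.6  96.2] rpy [ 1.7996e+02 -5.0000e-02 -5.7300e+00] F [-1.5 -3.9  2.3] gap 22.073078492449902 shift [0. 0. 0.]
```

Call:
carry_out(
  commands=[
    {"jaw": 0.022,"spin": 0,"translation": [0,-0.001,0]},
    {"jaw": 0.022,"spin": 0,"translation": [0,-0.001,0]},
    {"jaw": 0.022,"spin": 0,"translation": [0,-0.001,0]},
    {"jaw": 0.022,"spin": 0,"translation": [0,-0.001,0]},
    {"jaw": 0.022,"spin": 0,"translation": [0,0,0]},
    {"jaw": 0.022,"spin": 0,"translation": [0,0,0]},
    {"jaw": 0.022,"spin": 0,"translation": [0,0,0]},
    {"jaw": 0.022,"spin": 0,"translation": [0,0,0]},
  ],
)

```text
time: 7.93
tool_pos: [452.3, -3.4, 96.0]
tcp_rot: [179.7, -0.0, -5.7]
ft_force: [-3.9, -17.3, 4.7]
finger_gap: 22.6
grip_force: 8.5
```

Call:
carry_out(
  commands=[
    {"jaw": 0.03,"spin": 0,"translation": [0,0.003,0]},
    {"jaw": 0.03,"spin": 0,"translation": [0,0.003,0]},
    {"jaw": 0.03,"spin": 0,"translation": [0,0,-0.015]},
    {"jaw": 0.03,"spin": 0,"translation": [0,0,-0.02]},
    {"jaw": 0.03,"spin": 0,"translation": [0,0,-0.025]},
    {"jaw": 0.03,"spin": 0,"translation": [0,0,-0.025]},
    {"jaw": 0.03,"spin": -0.05,"translation": [0,0,-0.02]},
    {"jaw": 0.03,"spin": -0.1,"translation": [0,-0.02,0]},
  ],
)

```text
time: 8.6
tool_pos: [455.2, 11.8, 205.5]
tcp_rot: [179.9, -0.4, 2.9]
ft_force: [1.0, -0.3, 0.7]
finger_gap: 29.9
grip_force: 0.0
```

```bash
python3 -c "
from h import *
go(460,262,200)
p=r.snapshot('wrist');print([(d['xy'],at(p,d['xy'],112),d['score']) for d in r.landmark_of(p,'standby_lever_grip')])"
```

```text
t 8.6 pos [455.2  11.8 205.5] rpy [179.91  -0.43   2.86] F [ 1.  -0.3  0.7] gap 29.947566787989597 shift [ 0.0172 -0.2496  0.0052]
[([339.4, 213.6], array([452.7,  -3.3]), 0.98)]
```

Call:
carry_out(
  commands=[
    {"jaw": 0.03,"spin": 0,"translation": [0.002,-0.035,0]},
    {"jaw": 0.03,"spin": 0,"translation": [0.002,-0.036,0]},
    {"jaw": 0.03,"spin": 0,"translation": [0.002,-0.036,0]},
    {"jaw": 0.03,"spin": 0,"translation": [0.002,-0.036,0]},
    {"jaw": 0.03,"spin": 0,"translation": [0.002,-0.036,0]},
    {"jaw": 0.03,"spin": 0,"translation": [0.002,-0.035,0]},
    {"jaw": 0.03,"spin": 0,"translation": [0.002,-0.034,0]},
    {"jaw": 0.03,"spin": 0,"translation": [0,0,0]},
  ],
)

```text
time: 9.37
tool_pos: [453.0, 266.9, 199.3]
tcp_rot: [-179.9, 0.1, 3.0]
ft_force: [-0.2, -0.4, -0.1]
finger_gap: 29.7
grip_force: 0.0
```

```bash
python3 b.py w4
```

```text
t 9.37 pos [453.  266.9 199.3] rpy [-1.7987e+02  9.0000e-02  3.0300e+00] F [-0.2 -0.4 -0.1] gap 29.68919184721366 shift [ 0.0005  0.307  -0.1814]
duty_lever_grip [([331.0, 198.0], [464.9, 260.7], 0.61)]
standby_lever_grip []
duty_filter [([326.0, 106.0], [540.9, 267.3], 0.71)]
standby_filter [([566.0, 135.0], [524.5, -11.9], 0.63)]
duty_cartridge_grip [([534.0, 132.0], [526.7, 115.7], 0.95)]
standby_cartridge_grip [([328.0, 199.0], [467.1, 262.8], 0.4)]
duty_socket []
steel_tray []
```

View pics/w4.png

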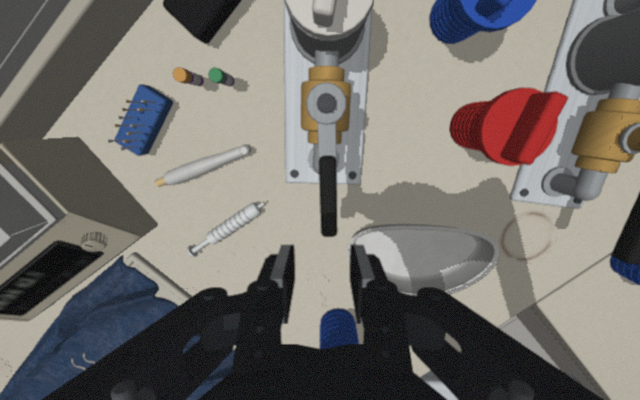

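The duty pivot is at (326,103) and its lever grip runs from (328,158) to (330,235). The plate edges run through (288,182) and (362,182).

```bash
python3 -c "
from h import *
p=r.snapshot('wrist')
a,b=at(p,(326,103),120),at(p,(330,235),112);print('pivot',a,'tip',b,np.degrees(np.arctan2(*(a-b)[::-1])),np.hypot(*(a-b)))
print('plate',[at(p,q,8) for q in [(287,182),(360,183),(289,40),(371,40)]])
g=at(p,(328.7,197),112);go(*g,94)"
```

```text
pivot [539.8 262.4] tip [433.1 253.2] 4.928028944529455 107.09589161120974
plate [array([455. , 302.6]), array([458. , 216.3]), array([605.3, 302.7]), array([609.4, 217.8])]
t 9.87 pos [454.5 261.2 200.4] rpy [-1.80e+02 -1.00e-02  2.77e+00] F [-0.6 -0.3 -0.4] gap 29.77178204048642 shift [0.0121 0.0056 0.1064]
```

Call:
carry_out(
  commands=[
    {"jaw": 0.03,"spin": -0.035,"translation": [0.006,0.003,0.014]},
    {"jaw": 0.03,"spin": 0,"translation": [0.005,0.002,0.016]},
    {"jaw": 0.03,"spin": 0,"translation": [0,0,0.016]},
    {"jaw": 0.03,"spin": 0,"translation": [0,0,0.016]},
    {"jaw": 0.03,"spin": 0,"translation": [0,0,0.016]},
    {"jaw": 0.03,"spin": 0,"translation": [0,0,0.016]},
    {"jaw": 0.022,"spin": 0,"translation": [0,0,0.012]},
    {"jaw": 0.022,"spin": 0,"translation": [0,0,0]},
  ],
)

```text
time: 10.53
tool_pos: [464.1, 257.3, 91.7]
tcp_rot: [180.0, 0.2, 4.8]
ft_force: [-1.5, 3.0, -1.7]
finger_gap: 21.8
grip_force: 1.2
```

```bash
python3 arc.py 539 262.3
```

```text
r 75.0 lever dir+180 3.8 yaw 4.834601031183372
t 10.53 pos [464.1 257.3  91.7] rpy [179.99   0.19   4.83] F [-1.5  3.  -1.7] gap 21.7891596252156 shift [0. 0. 0.]
```

Call:
carry_out(
  commands=[
    {"jaw": 0.022,"spin": -0.11,"translation": [0.0004,0.0082,0]},
    {"jaw": 0.022,"spin": -0.11,"translation": [0.0004,0.0082,0]},
    {"jaw": 0.022,"spin": -0.11,"translation": [0.0004,0.0082,0]},
    {"jaw": 0.022,"spin": -0.11,"translation": [0.0004,0.0082,0]},
    {"jaw": 0.022,"spin": -0.11,"translation": [0.0004,0.0082,0]},
    {"jaw": 0.022,"spin": -0.11,"translation": [0.0004,0.0082,0]},
    {"jaw": 0.022,"spin": -0.11,"translation": [0.0004,0.0082,0]},
    {"jaw": 0.022,"spin": -0.11,"translation": [0.0004,0.0082,0]},
  ],
)

```text
time: 11.2
tool_pos: [497.5, 203.0, 95.4]
tcp_rot: [-180.0, -0.1, 55.6]
ft_force: [-0.8, 5.0, 0.2]
finger_gap: 22.1
grip_force: 1.9
```

```bash
python3 arc.py 539 262.3
```

```text
r 72.4 lever dir+180 55.1 yaw 55.58891527160202
t 11.2 pos [497.5 203.   95.4] rpy [-1.7998e+02 -1.0000e-01  5.5590e+01] F [-0.8  5.   0.2] gap 22.10502643034085 shift [0. 0. 0.]
```

Call:
carry_out(
  commands=[
    {"jaw": 0.022,"spin": -0.1,"translation": [0.0003,0.0075,0]},
    {"jaw": 0.022,"spin": -0.1,"translation": [0.0003,0.0075,0]},
    {"jaw": 0.022,"spin": -0.1,"translation": [0.0003,0.0075,0]},
    {"jaw": 0.022,"spin": -0.1,"translation": [0.0003,0.0075,0]},
    {"jaw": 0.022,"spin": -0.1,"translation": [0.0003,0.0075,0]},
    {"jaw": 0.022,"spin": -0.06,"translation": [0,0.0045,0]},
    {"jaw": 0.022,"spin": -0.03,"translation": [0,0.002,0]},
    {"jaw": 0.022,"spin": 0,"translation": [0,0.001,0]},
  ],
)

```text
time: 11.87
tool_pos: [539.5, 188.7, 95.1]
tcp_rot: [-180.0, -0.0, 89.2]
ft_force: [-2.0, 0.4, 1.5]
finger_gap: 22.2
grip_force: 1.4
```

Call:
carry_out(
  commands=[
    {"jaw": 0.022,"spin": 0,"translation": [0,0.001,0]},
    {"jaw": 0.022,"spin": 0,"translation": [0,0.001,0]},
    {"jaw": 0.022,"spin": 0,"translation": [0,0.001,0]},
    {"jaw": 0.022,"spin": 0,"translation": [0,0.001,0]},
    {"jaw": 0.022,"spin": 0,"translation": [0,0,0]},
    {"jaw": 0.022,"spin": 0,"translation": [0,0,0]},
    {"jaw": 0.022,"spin": 0,"translation": [0,0,0]},
    {"jaw": 0.022,"spin": 0,"translation": [0,0,0]},
  ],
)

```text
time: 12.53
tool_pos: [543.3, 188.4, 94.3]
tcp_rot: [180.0, 0.0, 89.1]
ft_force: [-2.8, 0.2, 1.9]
finger_gap: 21.9
grip_force: 1.1
```

```bash
python3 arc.py 539 262.3
```

```text
r 74.0 lever dir+180 93.4 yaw 89.07621755355127
t 12.53 pos [543.3 188.4  94.3] rpy [1.7999e+02 1.0000e-02 8.9080e+01] F [-2.8  0.2  1.9] gap 21.913073130302344 shift [0. 0. 0.]
```

Call:
carry_out(
  commands=[
    {"jaw": 0.022,"spin": -0.02,"translation": [0,0.0012,0]},
    {"jaw": 0.022,"spin": -0.02,"translation": [0,0.0012,0]},
    {"jaw": 0.022,"spin": 0,"translation": [0,0.0012,0]},
    {"jaw": 0.022,"spin": 0,"translation": [0,0.0012,0]},
    {"jaw": 0.022,"spin": 0,"translation": [0,0.0012,0]},
    {"jaw": 0.022,"spin": 0,"translation": [0,0,0]},
    {"jaw": 0.022,"spin": 0,"translation": [0,0,0]},
    {"jaw": 0.022,"spin": 0,"translation": [0,0,0]},
  ],
)

```text
time: 13.2
tool_pos: [544.1, 188.8, 94.0]
tcp_rot: [-179.4, 0.0, 91.5]
ft_force: [-30.2, -1.9, 22.1]
finger_gap: 22.1
grip_force: 15.4
```

Call:
carry_out(
  commands=[
    {"jaw": 0.03,"spin": 0,"translation": [0,-0.005,0]},
    {"jaw": 0.03,"spin": 0,"translation": [0,-0.004,0]},
    {"jaw": 0.03,"spin": 0,"translation": [0,0,-0.015]},
    {"jaw": 0.03,"spin": 0,"translation": [0,0,-0.025]},
    {"jaw": 0.03,"spin": 0.12,"translation": [0,0,-0.03]},
    {"jaw": 0.03,"spin": 0.12,"translation": [0,0,-0.03]},
    {"jaw": 0.04,"spin": 0.12,"translation": [0,0,-0.03]},
    {"jaw": 0.04,"spin": 0.12,"translation": [0,0,-0.01]},
  ],
)

```text
time: 13.87
tool_pos: [542.8, 188.9, 240.2]
tcp_rot: [179.6, -0.3, 63.6]
ft_force: [0.3, 0.4, 1.1]
finger_gap: 40.2
grip_force: 0.0
```

Call:
carry_out(
  commands=[
    {"jaw": 0.04,"spin": 0.12,"translation": [0,0,0]},
    {"jaw": 0.04,"spin": 0.12,"translation": [0,0,0]},
    {"jaw": 0.04,"spin": 0.12,"translation": [0,0,0]},
    {"jaw": 0.04,"spin": 0.12,"translation": [0,0,0]},
    {"jaw": 0.04,"spin": 0.12,"translation": [0,0,0]},
    {"jaw": 0.04,"spin": 0.12,"translation": [0,0,0]},
    {"jaw": 0.04,"spin": 0.12,"translation": [0,0,0]},
    {"jaw": 0.04,"spin": 0.12,"translation": [0,0,0]},
  ],
)

```text
time: 14.53
tool_pos: [540.7, 188.4, 234.3]
tcp_rot: [-180.0, -0.1, 8.5]
ft_force: [0.8, -0.1, -0.5]
finger_gap: 40.1
grip_force: 0.0
```

```bash
python3 -c "
from h import *
go(535,264,225)
p=r.snapshot('wrist')
for t in('duty_lever_grip','standby_lever_grip'):print(t,[(np.round(d['xy']),at(p,d['xy'],112),d['score']) for d in r.landmark_of(p,t)])"
```

```text
t 14.53 pos [540.7 188.4 234.3] rpy [-1.80e+02 -7.00e-02  8.55e+00] F [ 0.8 -0.1 -0.5] gap 40.07116368179596 shift [ 0.0055 -0.0757  0.0093]
duty_lever_grip [(array([314., 200.]), array([540.3, 195.6]), 0.64)]
standby_lever_grip []
```

Call:
carry_out(
  commands=[
    {"jaw": 0.04,"spin": 0.08,"translation": [0,-0.019,0]},
    {"jaw": 0.04,"spin": 0.04,"translation": [0,-0.019,0]},
    {"jaw": 0.04,"spin": 0,"translation": [0,-0.019,0]},
    {"jaw": 0.04,"spin": 0,"translation": [0,-0.018,0]},
    {"jaw": 0.04,"spin": 0,"translation": [0,0,0]},
    {"jaw": 0.04,"spin": 0,"translation": [0,0,0]},
    {"jaw": 0.04,"spin": 0,"translation": [0,0,0]},
    {"jaw": 0.04,"spin": 0,"translation": [0,0,0]},
  ],
)

```text
time: 15.35
tool_pos: [534.8, 262.4, 234.3]
tcp_rot: [180.0, -0.0, 2.0]
ft_force: [-0.8, 0.5, -0.1]
finger_gap: 39.9
grip_force: 0.0
```

```bash
python3 b.py w5
```

```text
t 15.35 pos [534.8 262.4 234.3] rpy [ 1.7999e+02 -1.0000e-02  2.0500e+00] F [-0.8  0.5 -0.1] gap 39.88754229586531 shift [-0.0755  0.2999 -0.1457]
duty_lever_grip [([393.0, 196.0], [540.9, 195.5], 0.8), ([315.0, 106.0], [619.2, 271.9], 0.36)]
standby_lever_grip [([572.0, 283.0], [453.3, -4.6], 0.59)]
duty_filter [([316.0, 174.0], [538.3, 269.7], 0.9)]
standby_filter [([523.0, 192.0], [523.9, -9.7], 0.95)]
duty_cartridge_grip [([460.0, 89.0], [636.2, 153.3], 0.97), ([484.0, 210.0], [534.3, 113.2], 0.63), ([314.0, 106.0], [619.0, 272.1], 0.58)]
standby_cartridge_grip []
duty_socket []
steel_tray []
```

View pics/w5.png

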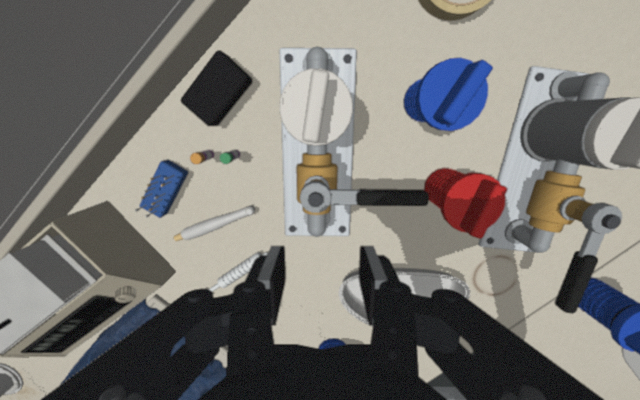

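The duty lever now lies across the pipe, from pivot (316,198) to tip (427,198). The duty cartridge's bar runs from (320,70) to (314,142).

```bash
python3 -c "
from h import *
p=r.snapshot('wrist');im=p['pixels'].astype(int)
a,b=at(p,(320,70),135),at(p,(314,142),135);print(a,b,np.hypot(*(a-b)),np.degrees(np.arctan2(*(a-b)[::-1])))
print('cap',[at(p,q,107) for q in[(281,106),(353,106),(317,145)]])
c=(a+b)/2;print(c);go(*c,112)
for v in (85,105,125): print(v,im[v,300:335].sum(1)//3)"
```

```text
[644.7 268.4] [590.3 271.6] 54.49403637096458 -3.3664606634298435
cap [array([618.4, 302.3]), array([620.6, 238.6]), array([585.5, 269.4])]
[617.5 270. ]
t 15.85 pos [534.6 263.  234.3] rpy [-180.     -0.      1.99] F [-0.2 -0.9 -0.1] gap 39.95249304251251 shift [ 0.0831 -0.0041  0.1223]
85 [208 208 210 205 210 210 207 209 204 203 180 175 189 203 205 208 205 205
 206 206 207 206 205 204 199 185 164 140 130 136 139 142 138 140 140]
105 [208 207 209 207 208 210 203 178 173 187 200 203 205 210 208 204 205 205
 205 201 202 199 181 160 136 131 136 140 140 138 140 139 138 148 181]
125 [206 207 206 202 182 173 186 197 205 208 208 208 206 205 204 202 201 202
 193 177 159 130 130 138 138 138 138 141 139 139 146 183 202 204 209]
```

Call:
carry_out(
  commands=[
    {"jaw": 0.04,"spin": 0,"translation": [0.028,-0.002,0.01]},
    {"jaw": 0.04,"spin": 0,"translation": [0.028,-0.002,0.01]},
    {"jaw": 0.04,"spin": 0,"translation": [0.028,-0.001,0.01]},
    {"jaw": 0.04,"spin": 0.08,"translation": [0,0,0.02]},
    {"jaw": 0.04,"spin": 0.068,"translation": [0,0,0.02]},
    {"jaw": 0.04,"spin": 0,"translation": [0,0,0.01]},
    {"jaw": 0.04,"spin": 0,"translation": [0,0,0]},
    {"jaw": 0.04,"spin": 0,"translation": [0,0,0]},
  ],
)

```text
time: 16.52
tool_pos: [617.8, 270.9, 154.1]
tcp_rot: [180.0, 0.1, -6.3]
ft_force: [1.2, -0.2, 0.2]
finger_gap: 39.9
grip_force: 0.0
```

```bash
python3 -c "
from h import *
go(619,271,112)
p=r.snapshot('wrist')
print([(d['xy'],at(p,d['xy'],125),d['score']) for d in r.landmark_of(p,'duty_cartridge_grip')])"
```

```text
t 16.52 pos [617.8 270.9 154.1] rpy [ 1.7997e+02  7.0000e-02 -6.3400e+00] F [ 1.2 -0.2  0.2] gap 39.86871038773223 shift [ 0.0012 -0.0002  0.0421]
[([508.0, 182.3], array([642.5, 154.5]), 0.9), ([548.8, 308.2], array([547.8, 118.6]), 0.84), ([320.9, 240.4], array([617. , 271.9]), 0.8)]
```

Consistent with the network's estimate; descend and grip.

Call:
carry_out(
  commands=[
    {"jaw": 0.04,"spin": 0,"translation": [0,0,0.012]},
    {"jaw": 0.04,"spin": 0,"translation": [0,0,0.012]},
    {"jaw": 0.04,"spin": 0,"translation": [0,0,0.01]},
    {"jaw": 0.04,"spin": 0,"translation": [0,0,0.008]},
    {"jaw": 0.03,"spin": 0,"translation": [0,0,0]},
    {"jaw": 0.02,"spin": 0,"translation": [0,0,0]},
    {"jaw": 0.008,"spin": 0,"translation": [0,0,0]},
    {"jaw": 0.008,"spin": 0,"translation": [0,0,0]},
  ],
  squeeze=50,
)

```text
time: 17.28
tool_pos: [618.6, 271.1, 112.7]
tcp_rot: [-180.0, -0.0, -6.5]
ft_force: [0.0, -0.6, -2.5]
finger_gap: 13.3
grip_force: 51.9
```

Call:
carry_out(
  commands=[
    {"jaw": 0.008,"spin": 0,"translation": [0,0,0]},
    {"jaw": 0.008,"spin": 0,"translation": [0,0,0]},
    {"jaw": 0.008,"spin": 0,"translation": [0,0,-0.004]},
    {"jaw": 0.008,"spin": 0,"translation": [0,0,-0.006]},
    {"jaw": 0.008,"spin": 0,"translation": [0,0,-0.008]},
    {"jaw": 0.008,"spin": 0,"translation": [0,0,-0.01]},
    {"jaw": 0.008,"spin": 0,"translation": [0,0,-0.01]},
    {"jaw": 0.008,"spin": 0,"translation": [0,0,-0.01]},
  ],
)

```text
time: 17.95
tool_pos: [618.8, 271.1, 162.2]
tcp_rot: [-180.0, -0.1, -6.5]
ft_force: [0.2, 0.1, -2.2]
finger_gap: 12.8
grip_force: 51.8
```

Call:
carry_out(
  commands=[
    {"jaw": 0.008,"spin": 0,"translation": [0,0,-0.015]},
    {"jaw": 0.008,"spin": 0,"translation": [0,0,-0.02]},
    {"jaw": 0.008,"spin": 0,"translation": [0,0,-0.024]},
    {"jaw": 0.008,"spin": 0,"translation": [0,0,-0.024]},
    {"jaw": 0.008,"spin": 0,"translation": [0,0,-0.02]},
    {"jaw": 0.008,"spin": 0,"translation": [0,0,-0.01]},
    {"jaw": 0.008,"spin": 0,"translation": [0.001,0.01,0]},
    {"jaw": 0.008,"spin": 0,"translation": [0.001,0.02,0]},
  ],
)

```text
time: 18.62
tool_pos: [617.0, 242.1, 273.7]
tcp_rot: [-179.9, -0.1, -6.3]
ft_force: [0.4, -1.0, -2.8]
finger_gap: 12.8
grip_force: 51.9
```

Call:
carry_out(
  commands=[
    {"jaw": 0.008,"spin": 0,"translation": [0.001,0.028,0]},
    {"jaw": 0.008,"spin": 0,"translation": [0.002,0.033,0]},
    {"jaw": 0.008,"spin": 0,"translation": [0.002,0.033,0]},
    {"jaw": 0.008,"spin": 0,"translation": [0.002,0.033,0]},
    {"jaw": 0.008,"spin": 0,"translation": [0.002,0.033,0]},
    {"jaw": 0.008,"spin": 0,"translation": [0.002,0.033,0]},
    {"jaw": 0.008,"spin": 0,"translation": [0.002,0.033,0]},
    {"jaw": 0.008,"spin": 0,"translation": [0.002,0.033,0]},
  ],
)

```text
time: 19.28
tool_pos: [601.3, -20.2, 271.5]
tcp_rot: [180.0, 0.1, -6.5]
ft_force: [1.0, -0.0, -2.1]
finger_gap: 12.8
grip_force: 51.9
```

Call:
carry_out(
  commands=[
    {"jaw": 0.008,"spin": 0,"translation": [0.002,0.033,0]},
    {"jaw": 0.008,"spin": 0,"translation": [0.002,0.033,0]},
    {"jaw": 0.008,"spin": 0,"translation": [0.002,0.033,0]},
    {"jaw": 0.008,"spin": 0,"translation": [0.002,0.033,0]},
    {"jaw": 0.008,"spin": 0,"translation": [0.002,0.03,0]},
    {"jaw": 0.008,"spin": 0,"translation": [0.002,0.02,0]},
    {"jaw": 0.008,"spin": 0,"translation": [0,0.01,0]},
    {"jaw": 0.008,"spin": 0,"translation": [0,0,0]},
  ],
)

```text
time: 19.95
tool_pos: [591.5, -212.6, 271.5]
tcp_rot: [-180.0, 0.1, -6.7]
ft_force: [-0.3, 0.7, -2.1]
finger_gap: 13.1
grip_force: 51.9
```

```bash
python3 b.py w6; python3 -c "
from h import *
go(585,-253,97)
p=r.snapshot('top')
for d in r.landmark_of(p,'steel_tray')[:2]:print(at(p,d['xy'],0),d['score'])
w=r.snapshot('wrist')
for d in r.regions_of(w,'steel_tray')[:1]:
  m=d['pixels'].astype('uint8');c=max(cv2.findContours(m,0,2)[0],key=cv2.contourArea);print(d['score'],[(q[0].tolist(),at(w,q[0],22).tolist()) for q in cv2.approxPolyDP(c,6,True)])"
```

```text
t 19.95 pos [ 591.5 -212.6  271.5] rpy [-1.80e+02  1.40e-01 -6.66e+00] F [-0.3  0.7 -2.1] gap 13.109613025471466 shift [-0.1409 -0.1574 -0.1081]
duty_lever_grip [([168.0, 316.0], [453.8, -3.8], 0.55)]
standby_lever_grip [([167.0, 318.0], [450.8, -0.6], 0.8)]
duty_filter [([24.0, 240.0], [538.5, 267.9], 0.67), ([55.0, 67.0], [771.8, 122.7], 0.18)]
standby_filter [([198.0, 229.0], [524.7, -12.0], 0.72)]
duty_cartridge_grip [([289.0, 354.0], [390.5, -147.7], 0.74), ([73.0, 270.0], [535.8, 78.8], 0.7), ([4.0, 185.0], [638.7, 115.4], 0.65), ([323.0, 272.0], [500.1, -202.6], 0.57)]
standby_cartridge_grip [([136.0, 203.0], [603.9, -18.1], 0.82)]
duty_socket []
steel_tray [([345.0, 164.0], [599.3, -246.9], 0.63)]
t 20.4 pos [ 593.1 -209.3  273.5] rpy [-1.80e+02 -1.00e-02 -6.41e+00] F [ 0.4 -0.7 -2.3] gap 12.914255943558887 shift [-0.0032  0.0443  0.1765]
[ 612.9 -242. ] 0.8
0.67 [([268, 83], [717.6, -154.7]), ([306, 184], [582.6, -185.9]), ([341, 187], [572.9, -234.0]), ([378, 241], [485.1, -280.8]), ([418, 228], [499.1, -340.1]), ([384, 113], [664.9, -298.8]), ([344, 54], [739.9, -253.4])]
```

View pics/w6.png

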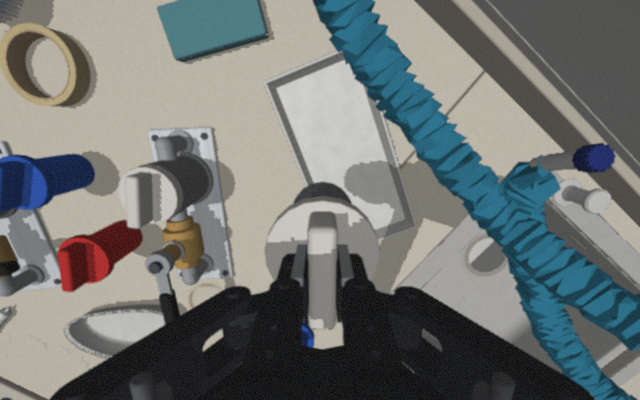

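The cartridge is held upright. The tray runs from (268,83) to (418,228), and the hose lies only over its far right corner. I'll place on the tray's centre line, a little towards the robot.

Call:
carry_out(
  commands=[
    {"jaw": 0.008,"spin": 0,"translation": [-0.001,0.012,0.005]},
    {"jaw": 0.008,"spin": 0,"translation": [-0.001,0.018,0.015]},
    {"jaw": 0.008,"spin": 0,"translation": [-0.001,0.012,0.022]},
    {"jaw": 0.008,"spin": 0,"translation": [0,0.002,0.025]},
    {"jaw": 0.008,"spin": 0,"translation": [0,0,0.022]},
    {"jaw": 0.008,"spin": 0,"translation": [0,0,0.016]},
    {"jaw": 0.008,"spin": 0,"translation": [0,0,0.01]},
    {"jaw": 0.008,"spin": 0,"translation": [0,0,0]},
  ],
)

```text
time: 21.27
tool_pos: [583.0, -253.3, 154.8]
tcp_rot: [-179.9, 0.3, -6.5]
ft_force: [0.2, 1.1, -3.0]
finger_gap: 13.0
grip_force: 51.8
```

```bash
python3 -c "
from h import *
go(585,-253,97)
p=r.snapshot('top')
print([(at(p,d['xy'],0),d['score']) for d in r.landmark_of(p,'steel_tray')[:2]])
cv2.imwrite('pics/t2.png',cv2.resize(p['pixels'][90:240,340:480],None,fx=4,fy=4,interpolation=3))"
```

```text
t 21.27 pos [ 583.  -253.3  154.8] rpy [-179.9     0.28   -6.51] F [ 0.2  1.1 -3. ] gap 12.957624519501941 shift [ 0.0022 -0.0005  0.0578]
[(array([ 614.2, -243. ]), 0.92)]
```

View pics/t2.png

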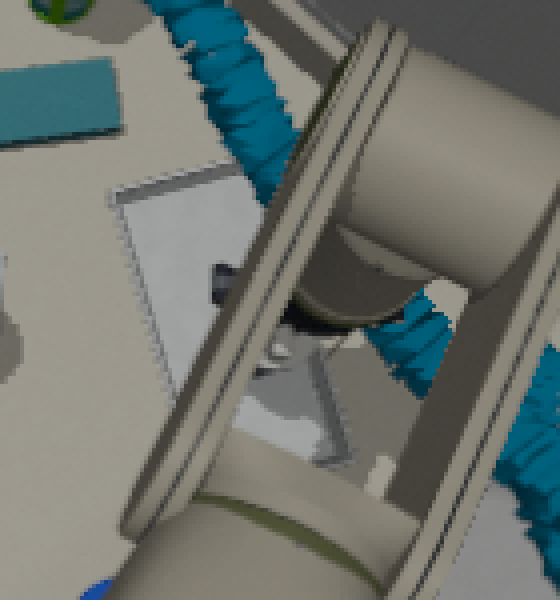

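The arm now hides most of the tray in this top view. The tray edges at (115,195) and (350,460) haven't moved, and nothing is in the way of the descent.

Call:
carry_out(
  commands=[
    {"jaw": 0.008,"spin": 0,"translation": [0,0,0.012]},
    {"jaw": 0.008,"spin": 0,"translation": [0,0,0.012]},
    {"jaw": 0.008,"spin": 0,"translation": [0,0,0.012]},
    {"jaw": 0.008,"spin": 0,"translation": [0,0,0.008]},
    {"jaw": 0.008,"spin": 0,"translation": [0,0,0.005]},
    {"jaw": 0.008,"spin": 0,"translation": [0,0,0.003]},
    {"jaw": 0.008,"spin": 0,"translation": [0,0,0]},
    {"jaw": 0.008,"spin": 0,"translation": [0,0,0]},
  ],
)

```text
time: 22.03
tool_pos: [585.0, -253.6, 106.4]
tcp_rot: [180.0, -0.0, -6.5]
ft_force: [0.2, 0.1, -1.7]
finger_gap: 12.9
grip_force: 51.9
```

Call:
carry_out(
  commands=[
    {"jaw": 0.008,"spin": 0,"translation": [0,0,0.001]},
    {"jaw": 0.008,"spin": 0,"translation": [0,0,0.001]},
    {"jaw": 0.008,"spin": 0,"translation": [0,0,0.001]},
    {"jaw": 0.008,"spin": 0,"translation": [0,0,0.001]},
    {"jaw": 0.008,"spin": 0,"translation": [0,0,0]},
    {"jaw": 0.008,"spin": 0,"translation": [0,0,0]},
    {"jaw": 0.008,"spin": 0,"translation": [0,0,0]},
    {"jaw": 0.008,"spin": 0,"translation": [0,0,0]},
  ],
)

```text
time: 22.7
tool_pos: [585.0, -253.6, 102.3]
tcp_rot: [180.0, -0.0, -6.5]
ft_force: [-0.6, -0.1, -2.3]
finger_gap: 13.0
grip_force: 51.9
```

Expected contact is near z = 95.

Call:
carry_out(
  commands=[
    {"jaw": 0.008,"spin": 0,"translation": [0,0,0.001]},
    {"jaw": 0.008,"spin": 0,"translation": [0,0,0.001]},
    {"jaw": 0.008,"spin": 0,"translation": [0,0,0.001]},
    {"jaw": 0.008,"spin": 0,"translation": [0,0,0.001]},
    {"jaw": 0.008,"spin": 0,"translation": [0,0,0.001]},
    {"jaw": 0.008,"spin": 0,"translation": [0,0,0.001]},
    {"jaw": 0.008,"spin": 0,"translation": [0,0,0.001]},
    {"jaw": 0.008,"spin": 0,"translation": [0,0,0]},
  ],
)

```text
time: 23.37
tool_pos: [584.8, -253.5, 94.9]
tcp_rot: [-180.0, 0.0, -6.5]
ft_force: [-0.1, 0.9, -2.3]
finger_gap: 13.2
grip_force: 51.9
```

Call:
carry_out(
  commands=[
    {"jaw": 0.008,"spin": 0,"translation": [0,0,0.0005]},
    {"jaw": 0.008,"spin": 0,"translation": [0,0,0.0005]},
    {"jaw": 0.008,"spin": 0,"translation": [0,0,0.0005]},
    {"jaw": 0.008,"spin": 0,"translation": [0,0,0]},
    {"jaw": 0.008,"spin": 0,"translation": [0,0,0]},
    {"jaw": 0.008,"spin": 0,"translation": [0,0,0]},
    {"jaw": 0.008,"spin": 0,"translation": [0,0,0]},
    {"jaw": 0.008,"spin": 0,"translation": [0,0,0]},
  ],
)

```text
time: 24.03
tool_pos: [585.1, -253.7, 94.0]
tcp_rot: [180.0, -0.0, -6.5]
ft_force: [-0.1, -0.4, -0.2]
finger_gap: 13.1
grip_force: 52.1
```

Call:
carry_out(
  commands=[
    {"jaw": 0.008,"spin": 0,"translation": [0,0,0.0005]},
    {"jaw": 0.008,"spin": 0,"translation": [0,0,0]},
    {"jaw": 0.008,"spin": 0,"translation": [0,0,0]},
    {"jaw": 0.008,"spin": 0,"translation": [0,0,0]},
    {"jaw": 0.02,"spin": 0,"translation": [0,0,0]},
    {"jaw": 0.032,"spin": 0,"translation": [0,0,0]},
    {"jaw": 0.04,"spin": 0,"translation": [0,0,0]},
    {"jaw": 0.04,"spin": 0,"translation": [0,0,0]},
  ],
)

```text
time: 24.7
tool_pos: [584.7, -253.4, 92.9]
tcp_rot: [-180.0, 0.0, -6.5]
ft_force: [-0.7, 1.0, 0.0]
finger_gap: 40.1
grip_force: 0.0
```

Call:
carry_out(
  commands=[
    {"jaw": 0.04,"spin": 0,"translation": [0,0,-0.01]},
    {"jaw": 0.04,"spin": 0,"translation": [0,0,-0.02]},
    {"jaw": 0.04,"spin": 0,"translation": [0,0,-0.03]},
    {"jaw": 0.04,"spin": 0,"translation": [0,0,-0.03]},
    {"jaw": 0.04,"spin": 0,"translation": [0,0,-0.03]},
    {"jaw": 0.04,"spin": 0,"translation": [-0.03,0,-0.02]},
    {"jaw": 0.04,"spin": 0,"translation": [-0.03,0,0]},
    {"jaw": 0.04,"spin": 0,"translation": [-0.03,0,0]},
  ],
)

```text
time: 25.37
tool_pos: [495.7, -243.8, 236.2]
tcp_rot: [179.9, -0.2, -6.5]
ft_force: [-0.2, -1.1, -0.0]
finger_gap: 39.9
grip_force: 0.0
```

```bash
python3 b.py w7
```

```text
t 25.37 pos [ 495.7 -243.8  236.2] rpy [179.89  -0.23  -6.45] F [-0.2 -1.1 -0. ] gap 39.92978480333653 shift [-0.0479 -0.1994 -0.1444]
duty_lever_grip []
standby_lever_grip [([97.0, 265.0], [452.5, -4.9], 0.87)]
duty_filter []
standby_filter [([145.0, 177.0], [522.9, -9.6], 0.58)]
duty_cartridge_grip [([320.0, 100.0], [584.9, -252.1], 0.79), ([95.0, 263.0], [460.2, -14.9], 0.66)]
standby_cartridge_grip [([42.0, 109.0], [605.1, -18.6], 0.96)]
duty_socket [([40.0, 111.0], [608.1, 11.5], 0.62)]
steel_tray []
```

View pics/w7.png

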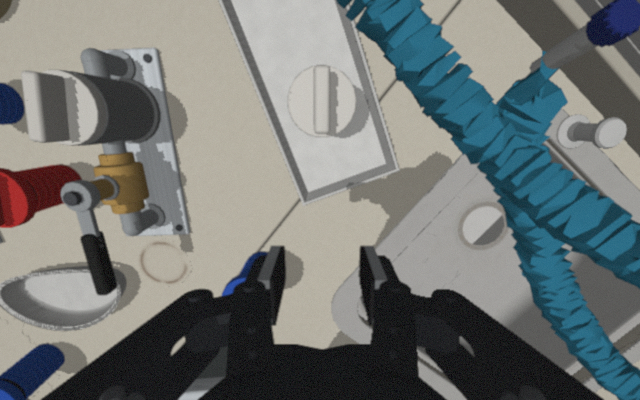

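The cartridge stands upright in the tray, with its cap at (322,100), well inside the walls. The gripper is clear and the standby lever is at its open stop: grip at (452.5,-4.9), about -4.5°, which matches the unit's yaw.

```bash
python3 -c "
from h import *
print(r.hand_in())"
```

```text
the job is handed in; nothing more can be done
None
```

I handed the job in with the standby filter open to its stop, then the duty filter shut to its stop, and last the duty cartridge lifted out and set upright in the steel tray; the hand-in returned no verdict.

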